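Jack up the carving bed and hold it

TASK

Set the bench jack flat on the bench with its round saddle centred under the round lift pad of the hinged carving bed, its toe pointing straight in at the bed. Make one trial lift, pressing the pump handle fully down, keep it down for a moment and let it come all the way up again; then press it fully down a second time and finish while still holding it down, so that the bed stays raised. Lift the bed only with the jack, do not touch the cradle or its bed with the robot, and leave the other things on the bench alone.

Things in the scene. Friction and masses are not known exactly. Their poses are not given: they have to be found in the camera images.
- jack: Loose bench jack, 0.95 kg. Origin: under it, on the bench; +x to the toe (saddle end), -x to the handle. Aluminium base x -160..+105, 70 wide, 10 mm thick. Dark grip block 50 (x) by 38 mm (y) centred at x = +12 mm, top 95 mm up: take it from above, fingers closing along y; nothing else is higher than 118 mm. Saddle at x = +85 mm. Handle hinge at x = -15 mm, 72 mm up.
- saddle (a point): Centre of the top face of the jack's saddle, a flat steel disc of 38 mm diameter; 52 mm above the bench with the handle up. It rises 30 mm when the handle goes all the way down.
- handle (a joint): Pump handle of the jack, rad: 0 = up (it springs back there when let go), 0.45 = fully down on its stop. The saddle rises 66.7 mm per rad. No ratchet: the load sinks when the handle is let go. Holding it down under the load takes about 8 to 11 N on the paddle.
- paddle (a point): Centre of the upper face of the paddle at the handle's end, a flat steel plate 56 x 56 x 10 mm to press from above, 130 mm from the hinge towards the jack's -x. At handle 0 it slopes 0.25 rad and is 109 mm above the bench; it goes down 57 mm along an arc about the hinge, to 51 mm at 0.45 rad.
- cradle: Fixed carving cradle: base and hinged plywood bed 260 (x) x 200 (y) mm with a wooden blank under two steel bars, top 135 mm up. Origin: on the bench under the bed's middle; hinge along y at x = +130 mm, free edge at x = -130. The jack goes in from -x, its +x along the cradle's +x. Two square lugs (no lift points) stick out at y = +-85 mm to x = -172; below lugs and pad it is free to x = -105.
- lift_pad (a point): The marked lift point: middle of the underside of the round steel pad (32 mm diameter, boss and stud on top) at the end of the bracket between the lugs, 45 mm out from the bed's free edge (cradle x = -175 mm), cradle y from -30 to +30 mm, 62 mm above the bench when the bed is down; the stud's top is at 90 mm. The bracket is clamped to the bed.
- bed (a joint): Tilt of the bed about its hinge, rad: 0 = down, about 0.065 with the jack's handle fully down under the pad.
- can: Paint can, 80 mm diameter, 100 mm tall, bystander; origin under its middle.
- jar: Amber glass jar with a steel cap, 52 mm diameter, 75 mm tall, bystander, near the cradle; origin under its middle.
- offcut: Wooden offcut 60 x 35 x 22 mm, bystander, near the cradle; origin under its middle.
- driver: Screwdriver lying on the bench, bystander.
- brush: Brush lying on the bench, bystander.
- wrench: Wrench lying on the bench, bystander.

How it is judged:
On the way, in this order (a step that is already met when the one before it is completed fails the run):
1. the jack stands flat on the bench, pointing in at the bed, saddle under the lift pad, handle up and bed down (horizontal distance between saddle and lift_pad below 0.012 m and height (world z) of jack below 0.005 m and angle between jack's own z axis and vertical below 0.05 rad and angle between the x axis of jack and the x axis of cradle, either way round below 0.2 rad and value of joint bed below 0.01 rad and value of joint handle below 0.08 rad and linear speed of jack below 0.02 m/s), for 0.2 s.
2. trial lift: handle fully down, bed raised by the jack (horizontal distance between saddle and lift_pad below 0.012 m and height (world z) of jack below 0.005 m and angle between jack's own z axis and vertical below 0.05 rad and value of joint bed above 0.045 rad and value of joint handle above 0.38 rad and contact force between jack and cradle above 2 N), for 0.2 s.
3. handle let all the way up, bed down again (value of joint handle below 0.08 rad and value of joint bed below 0.01 rad), for 0.1 s.
At the end, for the whole second after the job is handed in: Fingers hold the pump handle down (0.38 rad or more, over 2 N); bed still, raised 0.045 rad or more and resting on the jack (over 2 N); jack flat on the bench (0.05 rad), saddle within 12 mm of the lift pad horizontally, its x axis within 0.2 rad of the cradle's (all of step 2 and angle between the x axis of jack and the x axis of cradle, either way round below 0.2 rad and contact force between the fingers and jack above 2 N and velocity of joint bed below 0.05 rad/s and linear speed of jack below 0.02 m/s); the arm keeps its last pose, push and grip.
It fails at once if the robot pushes on the cradle or its bed (more than 3 N) (contact force between any of the arm, the fingers and cradle above 3 N).
It fails at once if the jack is tipped over (angle between jack's own z axis and vertical above 0.5 rad).
It fails at once if another thing on the bench is moved more than 30 mm (distance of any of can, jar, offcut, driver, brush, wrench from where it was at the start of the episode above 0.03 m).
It also fails if it takes over 51 s, if anything falls off the work surface, if the arm or the gripper's body presses on something with over 40 N, if the wrist force passes 120 N, or if a joint passes its speed limit or range.

ROBOT

A 7-joint arm with a two-finger parallel gripper is mounted at the origin on the work surface. World frame = base frame: x ahead of the robot, y to its left, z up, the work surface at z = 0. Lengths are in m, angles in rad, forces in N, time in s.
With the tool pointing down it reaches from about 0.425 to 1.025 m from the base axis. Payload 3.6 kg.
Tool frame: the origin (TCP) lies at the very end of the fingers, on their centre line; the grasp point (between the pads) lies 19 mm behind it; z points along the fingers, y is the line along which they close (so a half turn about z gives the same grasp; the last joint's range is limited). The gripper opens to 85 mm and grips with 20 to 120 N. Pads are 22 mm wide; open, the fingers measure 114 mm over their backs; the gripper's body (76 mm by 85 mm) begins 54 mm behind the grasp point. The pads swing forward as they close: fully open they stand 13 mm farther back than shut.
Start: joints at [1.105, 0.591, 0.048, 1.609, -0.033, 0.943, -0.034], TCP at [0.263, -0.675, 0.231] pointing down, gripper open.
Joint ranges: [-2.69, 2.69], [-0.47, 2.24], [-1.27, 1.36], [0.19, 2.51], [-1.53, 4.68], [0.08, 2.07], [-3.09, 3.09]. Speed limits (rad/s): [2.57, 2.57, 3.14, 3.14, 3.14, 3.14, 3.14].

INTERFACE

Orientations are given as a rotation vector (axis times angle).
In Python, from bench import telemetry, cams, order gives the robot as it stands. The module is installed in compiled form; this text tells all that it offers.
- The arm moves only by the shell command python3 -m creep 'ROWS' [FORCE]. ROWS is JSON, a list of rows, each a list of 3 entries, a list of its own where there are three numbers: the finger opening in cm, from 0 to 8.54, then the shift along the tool's x, y, z in cm, then the turn about the tool's z in degrees. A call has 1 to 8 rows; each row shifts and turns the commanded pose from where the row before left it, along the tool's axes as they then stand; what a row does not reach is not made up. A row lasts 1/8 s, in which the tool goes at most 62.5 mm and 10.7 degrees, less where a joint would pass 70% of its speed; a pose out of reach is approached as far as the arm can. A call with a gripper value outside its range is refused whole. The fingers move at their own pace and stop on an object; FORCE is the grip in N (left out, the last holds). Time passes only in rows, so rows that do not move let the fingers close. It gives the time, the measured TCP pose, the force, the opening and the grip force at its end, in the units of the state.
- telemetry.get_state(): the state, without advancing time (a new reading comes with each control period).
- cams.camera(name): name is "side" or "top"; returns (picture, depth): 480x640x3 uint8, red, green, blue; 480x640 float32, m along the optical axis (not along the pixel's ray), 0 where there is no reading.
- cams.camera_model(name): a dict with "K" (3x3 intrinsics, pixels), "position" and "attitude" of the camera in the world. Camera axes: x right, y up, looking along -z (the intrinsics and any distortion apply to the point x, -y, -z); pixel columns grow to the right and rows downward; lengths in m; the calibration is good to about 2 mm. A picture is of the moment at which its call begins. camera_model takes no time and is no camera call.
- order.close_job(): hands the job in; it is judged then, once.
The state is a dict: "time": time; "joint_pos": joint angles; "qd": joint speeds; "joint_torque": joint torques, N m; "ee_pos": TCP position; "tcp_rot": TCP orientation; "wrist_force": force on the tool from outside, world axes, zero at the start; "wrist_torque": the same for the moment, N m; "width": opening from 0.0 (shut) to 1.0 (fully open); "grasp_force": force on a finger pad.
Only numpy, scipy, OpenCV 4.12 (cv2) and the standard library are available. Lean on these libraries where they do the work, as an engineer would, in place of code of your own. Each camera call takes 0.05 s, during which the arm holds its last target. There are 200 camera calls.

## Working session

There is one attempt and no reset: what is moved stays moved. The work goes in short steps, Python scripts to look and compute and a shell command to move; the robot and the scene stay as the last step left them, time stands still between calls to the robot, and variables do not carry over. Pictures are saved under pics/ and viewed, at most 13 in all, crops included, and the job is handed in when it is done.

```bash
mkdir -p pics; python3 - <<'E'
from bench import telemetry,cams
import cv2,numpy as np
np.set_printoptions(precision=4,suppress=True)
for n in("top","side"):
    p,d=cams.camera(n); cv2.imwrite(f"pics/{n}0.png",p[:,:,::-1]); np.savez(f"{n}0.npz",p=p,d=d)
    m=cams.camera_model(n); print(n,m)
s=telemetry.get_state(); print(s)
E
```

```text
top {'K': array([[605.6923,   0.    , 317.7821],
       [  0.    , 605.6923, 240.3781],
       [  0.    ,   0.    ,   1.    ]]), 'position': array([0.3844, 0.027 , 1.4825]), 'attitude': array([ 0.0814, -0.0984, -1.5804])}
side {'K': array([[460.7747,   0.    , 332.4567],
       [  0.    , 460.7747, 243.808 ],
       [  0.    ,   0.    ,   1.    ]]), 'position': array([0.33 , 0.771, 0.609]), 'attitude': array([ 0.2422, -1.3863, -2.5208])}
{'time': 0.1, 'joint_pos': array([ 1.1055,  0.592 ,  0.0483,  1.6097, -0.0333,  0.9427, -0.0337]), 'qd': array([-0.002 , -0.0021,  0.0001, -0.0026,  0.0011, -0.0005, -0.0002]), 'joint_torque': array([  0.0048, -54.9996,   1.5531, -19.8824,   0.0097,   0.0038,
        -0.    ]), 'ee_pos': array([ 0.2631, -0.6747,  0.2302]), 'tcp_rot': array([-3.0855, -0.5804,  0.0007]), 'wrist_force': array([-0.711 ,  0.0751,  0.14  ]), 'wrist_torque': array([-0.0033,  0.0254, -0.0177]), 'grasp_force': 0.0, 'width': 1.0067015871970157}
```

View pics/top0.png

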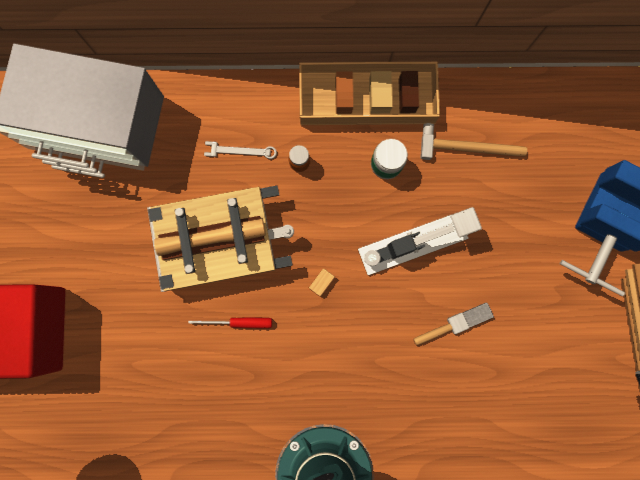

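View pics/side0.png

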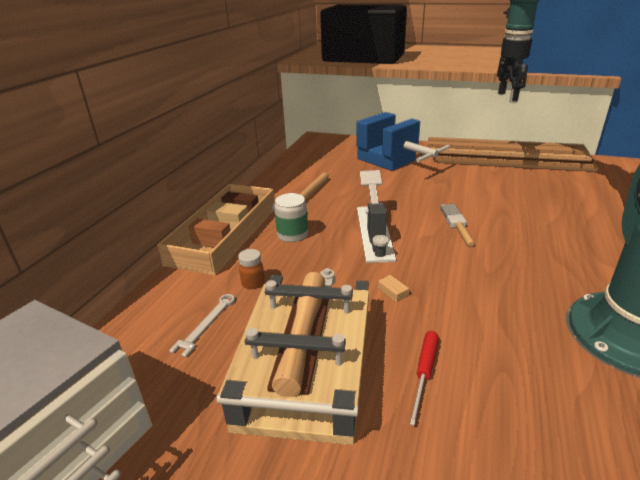

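The top view shows the cradle at (212,238) with its lift pad at about (290,231), pointing right. The jack is at about (415,243): saddle (372,258), grip block (402,246), paddle (467,222). The jar is at (299,157) and the offcut at (322,283). The side view confirms that everything is upright.

```bash
cat > h.py <<'E'
import numpy as np,cv2
from scipy.spatial.transform import Rotation as R
from bench import cams,telemetry
np.set_printoptions(precision=4,suppress=True)
def ray(n,uv):
    m=cams.camera_model(n);uv=np.atleast_2d(np.asarray(uv,float));K=m["K"]
    c=np.c_[(uv[:,0]-K[0,2])/K[0,0],-(uv[:,1]-K[1,2])/K[1,1],-np.ones(len(uv))]
    return m["position"],R.from_rotvec(m["attitude"]).apply(c)
def onz(n,uv,z):
    o,d=ray(n,uv); return o+d*((z-o[2])/d[:,2])[:,None]
def cloud(n,d):
    v,u=np.mgrid[:480,:640]; o,r=ray(n,np.c_[u.ravel(),v.ravel()])
    return (o+r*d.reshape(-1,1)).reshape(480,640,3)
def px(n,P):
    m=cams.camera_model(n);K=m["K"];q=R.from_rotvec(m["attitude"]).inv().apply(np.atleast_2d(P)-m["position"])
    return np.c_[K[0,2]-K[0,0]*q[:,0]/q[:,2],K[1,2]+K[1,1]*q[:,1]/q[:,2]]
E
python3 - <<'E'
from h import *
f=np.load("top0.npz");p,d=f["p"],f["d"];C=cloud("top",d)
for n,(u,v) in dict(saddle=(372,258),grip=(402,246),paddle=(467,222),stud=(290,231),padring=(284,234),jar=(299,157),off=(322,283),can=(390,155),bench=(340,330),bench2=(300,200),lug1=(270,192),lug2=(285,262)).items(): print(n,C[v,u])
a=cv2.resize(p[170:310,130:330],None,fx=4,fy=4,interpolation=2);cv2.imwrite("pics/c1.png",a[:,:,::-1])
a=cv2.resize(p[190:290,345:495],None,fx=5,fy=5,interpolation=2);cv2.imwrite("pics/c2.png",a[:,:,::-1])
E
```

```text
saddle [ 0.5051 -0.1177  0.0507]
grip [ 0.5285 -0.1832  0.0941]
paddle [ 0.581  -0.3325  0.1071]
stud [0.5682 0.0754 0.0789]
padring [0.5614 0.0895 0.0777]
jar [0.7462 0.053  0.0734]
off [0.4487 0.0012 0.0173]
can [ 0.7433 -0.1609  0.0952]
bench [ 0.3353 -0.0412  0.0014]
bench2 [0.6555 0.0528 0.0018]
lug1 [0.6624 0.1222 0.0729]
lug2 [0.4961 0.0878 0.074 ]
```

View pics/c1.png

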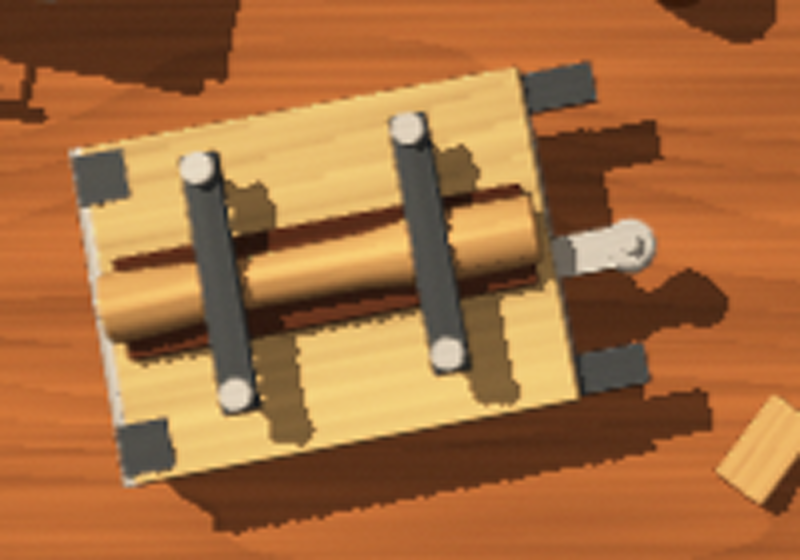

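View pics/c2.png

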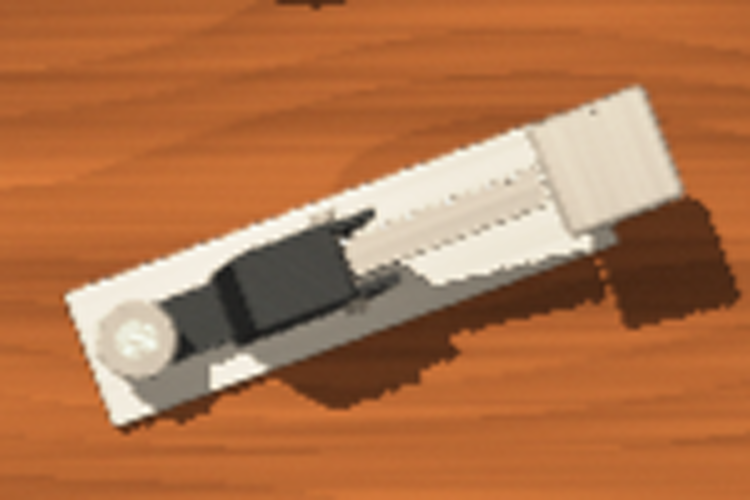

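The crops show the pad disc at crop-1 (629,246), full-image (287,231). The bed corners in crop 1 are (72,152), (519,68), (579,398) and (127,486). In crop 2 the saddle is at (137,339), the base's toe corners are (66,297) and (117,428), and the paddle corners are (640,87), (683,192), (575,233) and (528,127).

```bash
python3 - <<'E'
from h import *
f=np.load("top0.npz");p,d=f["p"],f["d"];C=cloud("top",d)
c1=lambda L:(np.array(L,float)+.5)/4-.5+[130,170]
c2=lambda L:(np.array(L,float)+.5)/5-.5+[345,190]
yaw=lambda v:np.degrees(np.arctan2(v[1],v[0]))
# bed
uv=c1([(72,152),(519,68),(579,398),(127,486)])
i=c1([(300,150),(480,330),(180,450)]).round().astype(int); print("bed top z",C[i[:,1],i[:,0],2])
zb=np.median(C[i[:,1],i[:,0],2])
B=onz("top",uv,zb); print(B, [np.linalg.norm(B[k]-B[(k+1)%4]) for k in range(4)])
ax=(B[0]+B[3]-B[1]-B[2])/2; ay=(B[3]+B[2]-B[0]-B[1])/2; print("cradle x axis yaw",yaw(ax),"from side",yaw(ay)+90 ,yaw(-ay)+90)
mid=B.mean(0);a=ax/np.linalg.norm(ax);print("mid",mid,"pad nominal",mid-a*.175)
for z in(.070,.075,.078): print("pad",z,onz("top",c1([(629,246)]),z), "stud .09",onz("top",c1([(634,244)]),.09))
b=C[225:240,272:298]; print((b[...,2]*1000).round().astype(int))
# jack
S=onz("top",c2([(137,339)]),.052)[0]; T=onz("top",c2([(66,297),(117,428)]),.01)
E_=onz("top",c2([(66,297),(527,128)]),.01)
P=onz("top",c2([(640,87),(683,192),(575,233),(528,127)]).mean(0),.109)[0]
print("saddle",S,"toe",T,np.linalg.norm(T[0]-T[1]),T.mean(0),"edge yaw",yaw(E_[0]-E_[1]),"paddle",P,"sad-pad yaw",yaw(S-P),np.linalg.norm((S-P)[:2]),"toe yaw",yaw(T[0]-T[1])+90)
G=onz("top",c2([(228,270),(333,222),(357,296),(247,343)]).mean(0),.095);print("grip",G)
E
```

```text
bed top z [0.0862 0.0854 0.0835]
[[0.6258 0.4064 0.0854]
 [0.673  0.1462 0.0854]
 [0.479  0.1119 0.0854]
 [0.4315 0.3711 0.0854]] [np.float64(0.2643797739567756), np.float64(0.1969783282804209), np.float64(0.2635337705371807), np.float64(0.19755139066854746)]
cradle x axis yaw 100.33472165665583 from side -79.82969731292408 100.17030268707592
mid [0.5523 0.2589 0.0854] pad nominal [0.5837 0.0867 0.0854]
pad 0.07 [[0.5691 0.0831 0.07  ]] stud .09 [[0.5677 0.0794 0.09  ]]
pad 0.075 [[0.5685 0.0829 0.075 ]] stud .09 [[0.5677 0.0794 0.09  ]]
pad 0.078 [[0.5681 0.0828 0.078 ]] stud .09 [[0.5677 0.0794 0.09  ]]
[[   1   -1   -1   -3   -7    4    1   -6    5    2    4    3   79   81
    85   81   84   80   -2    0    6    3   -3   -5   -2    1]
 [  -3   -1    3   -3    0    6    3    1    0    1   -9   84   82   85
    81   83   83   81   87   71   -3    3   -4    0    4   -2]
 [   4    0    6   -1   -2    6    2   82   82   75   86   80   80   80
    87   81   79   84   80   81   68   -2    0    5   -2    3]
 [  -6   -2   71   74   82   79   76   74   74   77   79   84   80   87
    88   9
[... 1148 characters left out ...]
2   78   78   80   75   76   75   76   -7    0   77   73
    64   69   74   70   65    3   -5    1    0    2    1   -4]
 [  77   83   76   79   77    5    1    1    1    0    1    2   -2   -2
     4   64   -3    3   -1   -4   -1    4   -2   -7    2    5]
 [  -1    2   -6    2    2    3    2   -5    4   -1   -2    1   -2   -3
    -2   -1   -3   -2   -2   -4    2    0   -4    5    4   -2]]
saddle [ 0.5065 -0.1176  0.052 ] toe [[ 0.531  -0.0876  0.01  ]
 [ 0.4667 -0.1111  0.01  ]] 0.06851282745183551 [ 0.4989 -0.0993  0.01  ] edge yaw 109.51658890214256 paddle [ 0.5818 -0.3295  0.109 ] sad-pad yaw 109.56178198394191 0.22490624404174497 toe yaw 110.12759927946087
grip [[ 0.528  -0.1851  0.095 ]]
```

```bash
cat >> h.py <<'E'
def todo(target,yawx):
    """tool-axes shift (cm) from the measured pose to the target TCP, and turn about tool z (deg) so that tool y is parallel to y of yawx"""
    s=telemetry.get_state();r=R.from_rotvec(s["tcp_rot"]);A=r.as_matrix()
    print("t",round(s["time"],2),"tcp",s["ee_pos"],"tool x,y,z",A[:,0],A[:,1],A[:,2],"F",s["wrist_force"],"w",round(s["width"],3),"g",round(s["grasp_force"],1))
    print("shift cm",r.inv().apply(np.array(target)-s["ee_pos"])*100)
    yy=np.radians(yawx+90);v=r.inv().apply([np.cos(yy),np.sin(yy),0]);a=np.degrees(np.arctan2(v[1],v[0]))-90
    print("turn deg",(a+90)%180-90)
E
python3 - <<'E'
from h import *
f=np.load("top0.npz");p,d=f["p"],f["d"];C=cloud("top",d)
# stud by height, boss by height
for lo,hi in((.0865,.1),(.068,.1)):
    m=np.zeros((480,640),np.uint8);m[222:240,282:297]=((C[222:240,282:297,2]>lo)&(C[222:240,282:297,2]<hi))
    v,u=np.nonzero(m);print(lo,"centroid",u.mean(),v.mean(),"u",u.min(),u.max(),"v",v.min(),v.max(),len(u),onz("top",[(u.mean(),v.mean())],.09 if lo>.08 else .078))
g=np.load("side0.npz");q=g["p"];D=cloud("side",g["d"])
k=D[262:290,312:345];m=(k[...,2]>.055)&(k[...,2]<.1)&(k[...,1]<.11)
print(np.median(k[m],0),k[m].min(0),k[m].max(0),m.sum())
print("proj of (.568,.082,.09) into side",px("side",[.568,.082,.09]),"saddle",px("side",[.5065,-.1176,.052]))
a=np.hstack([cv2.resize(q[255:295,300:350],None,fx=8,fy=8,interpolation=2),cv2.resize(q[225:265,355:405],None,fx=8,fy=8,interpolation=2)]);cv2.imwrite("pics/c3.png",a[:,:,::-1])
todo([.529,-.186,.2],109.6)
E
```

```text
0.0865 centroid 286.5 229.96153846153845 u 284 292 v 226 235 26 [[0.5692 0.0832 0.09  ]]
0.068 centroid 287.1060606060606 230.91666666666666 u 282 293 v 225 237 132 [[0.5686 0.0822 0.078 ]]
[0.5648 0.0863 0.0825] [0.5534 0.0676 0.0648] [0.5842 0.1093 0.0924] 179
proj of (.568,.082,.09) into side [[327.887  270.4125]] saddle [[380.5527 239.356 ]]
t 0.1 tcp [ 0.2631 -0.6747  0.2302] tool x,y,z [ 0.9316  0.3634 -0.0001] [ 0.3634 -0.9316 -0.002 ] [-0.0008  0.0019 -1.    ] F [-0.711   0.0751  0.14  ] w 1.007 g 0.0
shift cm [ 42.5287 -35.8664   3.0934]
turn deg -88.29235675101268
```

View pics/c3.png

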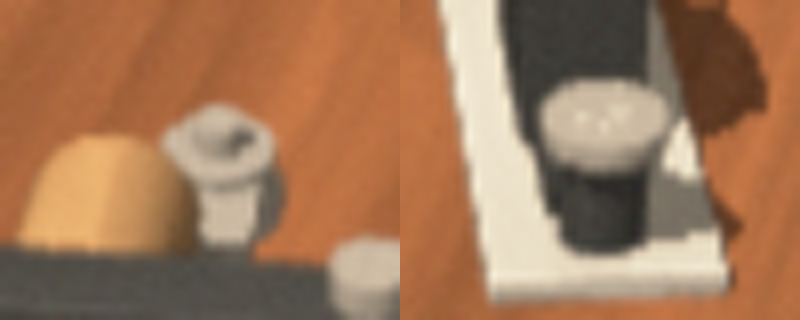

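The side crop puts the pad disc at (327,270) and the saddle at (380,239). Both lie within about 1 px of the projected top-view positions, so pad ≈ (0.569, 0.0825) and saddle ≈ (0.5065, -0.1176).

```bash
python3 -m creep '[[8.5,[4.25,-3.59,0],0],[8.5,[4.25,-3.59,0],0],[8.5,[4.25,-3.59,0],0],[8.5,[4.25,-3.59,0],0],[8.5,[4.25,-3.59,0],0],[8.5,[4.25,-3.59,0],0],[8.5,[4.25,-3.59,0],0],[8.5,[4.25,-3.59,0],0]]' 60
python3 -m creep '[[8.5,[4.25,-3.59,0],0],[8.5,[4.25,-3.59,0],0],[8.5,[0,0,0],-10],[8.5,[0,0,0],-10],[8.5,[0,0,0],-10],[8.5,[0,0,0],-10],[8.5,[0,0,0],-10],[8.5,[0,0,0],-10]]'
python3 -m creep '[[8.5,[0,0,0],-10],[8.5,[0,0,0],-10],[8.5,[0,0,0],-8.3],[8.5,[0,0,0],0]]'
python3 -c "
from h import *
todo([.5295,-.186,.14],109.6)"
```

```text
time: 1.1
ee_pos: [0.4762, -0.2826, 0.2311]
tcp_rot: [-3.087, -0.581, 0.001]
wrist_force: [0.6, -0.3, -0.4]
width: 0.993
grasp_force: 0.0
time: 2.1
ee_pos: [0.5285, -0.1866, 0.2309]
tcp_rot: [-2.377, -2.053, 0.001]
wrist_force: [-0.3, -0.5, -0.3]
width: 0.995
grasp_force: 0.0
time: 2.6
ee_pos: [0.5285, -0.1867, 0.2309]
tcp_rot: [-1.813, -2.565, 0.0]
wrist_force: [0.3, -0.4, -0.5]
width: 0.993
grasp_force: 0.0
t 2.6 tcp [ 0.5285 -0.1867  0.2309] tool x,y,z [-0.3337  0.9427  0.0008] [ 0.9427  0.3337 -0.0006] [-0.0008  0.0005 -1.    ] F [ 0.3148 -0.4042 -0.4656] w 0.993 g 0.0
shift cm [0.0253 0.1244 9.0905]
turn deg -0.10683377643101721
```

```bash
python3 -m creep '[[8.5,[0,0.1,5],0],[8.5,[0,0,5],0],[8.5,[0,0,4],0],[8.5,[0,0,2],0],[8.5,[0,0,1.3],0],[8.5,[0,0,0],0]]'
python3 -m creep '[[0,[0,0,0],0],[0,[0,0,0],0],[0,[0,0,0],0],[0,[0,0,0],0],[0,[0,0,0],0],[0,[0,0,0],0]]' 100
python3 - <<'E'
from h import *
p,d=cams.camera("side");cv2.imwrite("pics/s1.png",p[:,:,::-1])
todo([.569+.153*.18-.0,.0825-.153*.984,.09],100.25)
E
```

```text
time: 3.35
ee_pos: [0.5295, -0.1861, 0.0577]
tcp_rot: [-1.811, -2.565, 0.001]
wrist_force: [-0.2, 0.0, -0.5]
width: 0.997
grasp_force: 0.0
time: 4.1
ee_pos: [0.532, -0.1861, 0.0596]
tcp_rot: [1.809, 2.564, 0.003]
wrist_force: [2.6, 1.1, 6.1]
width: 0.432
grasp_force: 100.1
t 4.15 tcp [ 0.532  -0.1861  0.0596] tool x,y,z [-0.3353  0.9421 -0.0016] [0.9421 0.3353 0.0036] [ 0.004  -0.0003 -1.    ] F [2.0532 1.1097 6.0457] w 0.434 g 100.1
shift cm [ 8.9518 10.0514 -3.0186]
turn deg 9.337962031983523
```

View pics/s1.png

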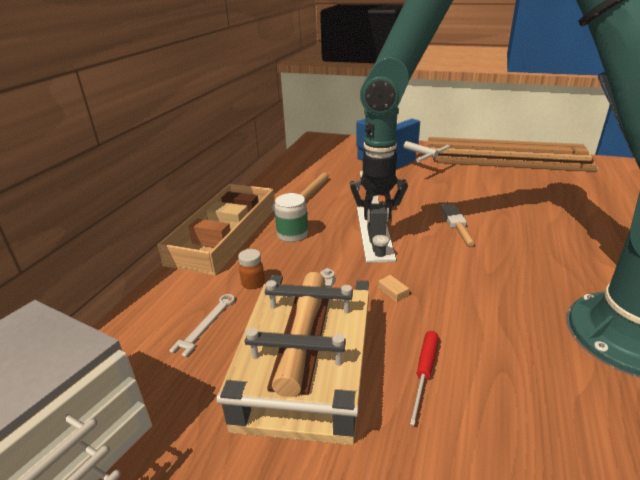

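The side view shows the fingers closed on the grip block at about (378,215), with the jack still flat. Next I lift it, go to the standoff and turn.

```bash
python3 -m creep '[[0,[0,0,-1],0],[0,[0,0,-2],0],[0,[1.5,1.6,0],0],[0,[2.2,2.5,0],0],[0,[2.2,2.5,0],0],[0,[2.2,2.5,0],0],[0,[0.85,0.95,0],4.7],[0,[0,0,0],4.65]]'
python3 -m creep '[[0,[0,0,0],0],[0,[0,0,0],0]]'
python3 - <<'E'
from h import *
p,d=cams.camera("top");q,e=cams.camera("side")
cv2.imwrite("pics/t2.png",np.hstack([cv2.resize(p[170:310,250:420],None,fx=2.3,fy=2.3,interpolation=2),cv2.resize(q[170:310,250:420],None,fx=2.3,fy=2.3,interpolation=2)])[:,:,::-1])
C=cloud("top",d);D=cloud("side",e)
np.savez("m2.npz",p=p,d=d,q=q,e=e)
todo([.569+.073*.178,.0825-.073*.984,.0635],100.25)
s=telemetry.get_state();x=R.from_rotvec(s["tcp_rot"]).as_matrix()[:,0];S=s["ee_pos"]+.073*x;S[2]=.052+s["ee_pos"][2]-.0596
print("pred saddle",S,px("top",S),px("side",S))
E
```

```text
time: 5.15
ee_pos: [0.5926, -0.066, 0.0869]
tcp_rot: [-2.011, -2.408, 0.003]
wrist_force: [-0.3, 0.1, -9.4]
width: 0.434
grasp_force: 101.7
time: 5.4
ee_pos: [0.5928, -0.0689, 0.0874]
tcp_rot: [-2.012, -2.41, 0.003]
wrist_force: [-0.2, -0.7, -10.0]
width: 0.433
grasp_force: 101.8
t 5.5 tcp [ 0.5937 -0.0688  0.0879] tool x,y,z [-0.1778  0.9841  0.0002] [ 0.9841  0.1778 -0.0013] [-0.0014 -0.     -1.    ] F [ 0.1533 -0.0908 -9.4853] w 0.431 g 101.9
shift cm [8.0253 0.2651 2.4395]
turn deg -0.005794137076748029
pred saddle [0.5807 0.0031 0.0803] [[320.9253 225.2785]] [[333.8219 252.1318]]
```

View pics/t2.png

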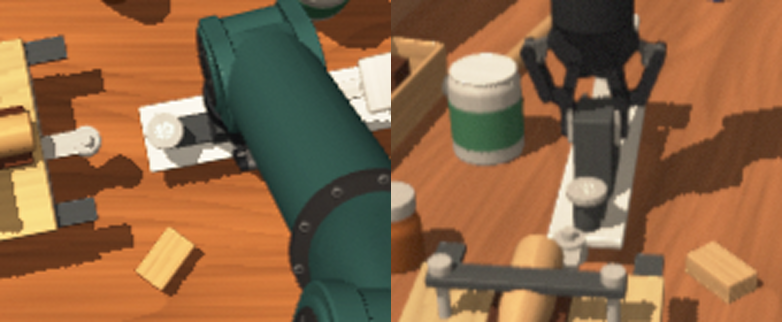

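The top view (left half) shows the saddle at full-image (320.6,225.8) and the side view shows it at (334.6,250.6), about 1 px from the prediction. The jack hangs level and lines up with the pad bracket.

```bash
python3 -m creep '[[0,[0,0.27,1.2],0],[0,[0,0,1.2],0],[0,[0,0,0],0],[0,[2,0,0],0],[0,[2,0,0],0],[0,[2,0,0],0],[0,[1.5,0,0],0],[0,[0.5,0,0],0]]'
python3 -m creep '[[0,[0,0,0],0],[0,[0,0,0],0]]'
python3 - <<'E'
from h import *
todo([.569+.073*.178,.0825-.073*.984,.0596],100.25)
p,d=cams.camera("top");q,e=cams.camera("side")
cv2.imwrite("pics/t3.png",np.hstack([cv2.resize(p[200:260,260:340],None,fx=5,fy=5,interpolation=2),cv2.resize(q[240:300,290:370],None,fx=5,fy=5,interpolation=2)])[:,:,::-1])
E
```

```text
time: 6.5
ee_pos: [0.5827, 0.0134, 0.0645]
tcp_rot: [-2.01, -2.414, -0.001]
wrist_force: [0.4, 1.0, -9.1]
width: 0.431
grasp_force: 101.9
time: 6.75
ee_pos: [0.5831, 0.0096, 0.0643]
tcp_rot: [2.015, 2.409, -0.001]
wrist_force: [0.1, 0.2, -10.8]
width: 0.431
grasp_force: 101.9
t 6.75 tcp [0.5831 0.0096 0.0643] tool x,y,z [-0.1765  0.9843 -0.0011] [ 0.9843  0.1765 -0.0002] [ 0.     -0.0011 -1.    ] F [  0.1099   0.2321 -10.7957] w 0.431 g 101.9
shift cm [ 0.1285 -0.086   0.4653]
turn deg -0.0864564602566702
```

View pics/t3.png

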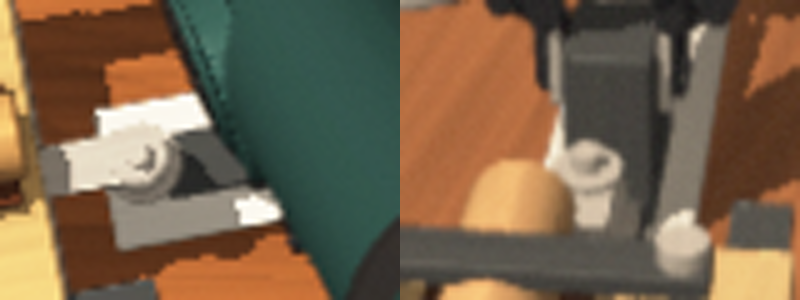

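The top view shows the saddle's rim peeking evenly around the pad disc (full-image about (287.5,232)), and the side view shows the pad directly above the saddle. I nudge by 1 mm, lower and release.

```bash
python3 -m creep '[[0,[0.1,-0.08,0.2],0],[0,[0,0,0.25],0],[0,[0,0,0.05],0],[0,[0,0,0],0],[0,[0,0,0],0]]'
python3 -m creep '[[4.5,[0,0,0],0],[5.5,[0,0,0],0],[8.5,[0,0,0],0],[8.5,[0,0,0],0],[8.5,[0,0,0],0],[8.5,[0,0,0],0]]'
python3 -c "
from h import *
a=np.array([-.178,.984,0]);P=np.array([.569,.0825,0])
todo(P-a*.228+[0,0,.16],100.25)"
```

```text
time: 7.48
ee_pos: [0.5819, 0.0118, 0.0595]
tcp_rot: [-2.014, -2.411, 0.0]
wrist_force: [-1.0, 0.9, -3.3]
width: 0.431
grasp_force: 102.4
time: 8.22
ee_pos: [0.5819, 0.0118, 0.0593]
tcp_rot: [2.014, 2.411, 0.0]
wrist_force: [0.2, 0.0, 0.3]
width: 0.999
grasp_force: 0.0
t 8.22 tcp [0.5819 0.0118 0.0593] tool x,y,z [-0.1781  0.984   0.    ] [0.984  0.1781 0.    ] [ 0.  0. -1.] F [0.1563 0.0127 0.3465] w 0.999 g 0.0
shift cm [-15.6163  -0.0178 -10.0711]
turn deg 0.008300637616059703
```

```bash
python3 -m creep '[[8.5,[0,0,-2],0],[8.5,[0,0,-4],0],[8.5,[0,0,-5],0],[0,[-5,0,0],0],[0,[-5,0,0],0],[0,[-5,0,0],0],[0,[-0.6,0,0],0],[0,[0,0,0],0]]' 40
python3 - <<'E'
from h import *
p,d=cams.camera("top");q,e=cams.camera("side")
np.savez("m4.npz",p=p,d=d,q=q,e=e)
cv2.imwrite("pics/t4.png",np.hstack([cv2.resize(p[190:270,255:355],None,fx=4,fy=4,interpolation=2),cv2.resize(q[160:300,290:390],None,fx=4,fy=4,interpolation=2)[:320] if 0 else cv2.resize(q[200:280,290:390],None,fx=4,fy=4,interpolation=2)])[:,:,::-1])
a=np.array([-.178,.984,0]);P=np.array([.569,.0825,0]);b=np.array([.984,.178,0])
O=P-a*.085
print("toe corners top px",px("top",[O+a*.105+b*.035+[0,0,.01],O+a*.105-b*.035+[0,0,.01]]))
G=O+a*.012
print("grip top px top",px("top",G+[0,0,.095]),"side",px("side",G+[0,0,.095]))
todo(P-a*.228+[0,0,.16],100.25)
E
```

```text
time: 9.22
ee_pos: [0.6094, -0.1418, 0.169]
tcp_rot: [-2.015, -2.409, -0.0]
wrist_force: [-0.1, 0.3, 0.1]
width: 0.004
grasp_force: 0.0
toe corners top px [[277.468  221.9704]
 [282.7025 249.8469]]
grip top px top [[317.7268 223.8792]] side [[331.9801 248.0264]]
t 9.32 tcp [ 0.6095 -0.1394  0.1692] tool x,y,z [-0.1805  0.9836  0.0015] [ 0.9836  0.1806 -0.0002] [-0.0004  0.0014 -1.    ] F [-0.2402  0.211   0.1291] w 0.001 g 0.0
shift cm [-0.239  -0.0376  0.9189]
turn deg 0.1517885084263071
```

View pics/t4.png

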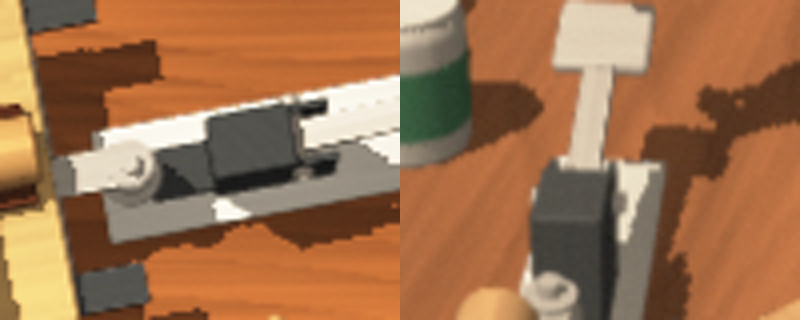

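The top view puts the toe corners at (278.9,222.9) and (282.9,250.4), so the saddle is within about 2 mm of the pad. The side view puts the paddle at about (340.6,209.3).

```bash
python3 - <<'E'
from h import *
uv=(np.array([(560,3),(653,8),(650,72),(552,67)])-[400,0]+.5)/4-.5+[290,200]
P=onz("side",uv.mean(0),.109)[0];a=np.array([-.178,.984,0]);S=np.array([.5685,.081,0])
print("paddle side",P,"pred",S-a*(.100+.1285))
todo([*(S-a*.2285)[:2],.114],100.25)
E
```

```text
paddle side [ 0.6061 -0.1334  0.109 ] pred [ 0.6092 -0.1438  0.    ]
t 9.32 tcp [ 0.6095 -0.1394  0.1692] tool x,y,z [-0.1805  0.9836  0.0015] [ 0.9836  0.1806 -0.0002] [-0.0004  0.0014 -1.    ] F [-0.2402  0.211   0.1291] w 0.001 g 0.0
shift cm [-0.4342 -0.1132  5.5186]
turn deg 0.1517885084263071
```

```bash
python3 -m creep '[[0,[-0.1,-0.1,3],0],[0,[0,0,2],0],[0,[0,0,0.4],0],[0,[0,0,0],0]]'
python3 -m creep '[[0,[-0.1,0,0.8],0],[0,[-0.1,0,0.8],0],[0,[-0.1,0,0.8],0],[0,[-0.1,0,0.8],0],[0,[0,0,0.8],0],[0,[0,0,0.8],0],[0,[0,0,0.6],0],[0,[0,0,0],0]]'
python3 -m creep '[[0,[0,0,0],0],[0,[0,0,0],0]]'
```

```text
time: 9.82
ee_pos: [0.6091, -0.1422, 0.1152]
tcp_rot: [-2.013, -2.412, -0.0]
wrist_force: [-0.2, 0.1, 0.3]
width: -0.002
grasp_force: 0.0
time: 10.82
ee_pos: [0.611, -0.1476, 0.0618]
tcp_rot: [2.013, 2.409, 0.001]
wrist_force: [0.1, -2.8, 8.4]
width: -0.001
grasp_force: 4.1
time: 11.08
ee_pos: [0.611, -0.1477, 0.0622]
tcp_rot: [2.013, 2.408, 0.001]
wrist_force: [0.9, -1.9, 9.0]
width: 0.001
grasp_force: 4.2
```

```bash
python3 -m creep '[[0,[0,0,0.4],0],[0,[0,0,0.4],0],[0,[0,0,0],0]]'
python3 -m creep '[[0,[0,0,0.3],0],[0,[0,0,0],0],[0,[0,0,0],0]]'
```

```text
time: 11.45
ee_pos: [0.6108, -0.1469, 0.054]
tcp_rot: [2.013, 2.409, 0.002]
wrist_force: [0.2, -0.3, 7.5]
width: 0.002
grasp_force: 4.3
time: 11.82
ee_pos: [0.6109, -0.1465, 0.0516]
tcp_rot: [2.013, 2.41, 0.002]
wrist_force: [-0.7, -0.1, 10.7]
width: -0.004
grasp_force: 5.3
```

```bash
python3 -m creep '[[0,[0,0,0.2],0],[0,[0,0,0],0]]'
python3 -m creep '[[0,[0,0,0.2],0],[0,[0,0,0],0],[0,[0,0,0],0]]'
python3 - <<'E'
from h import *
p,d=cams.camera("top");q,e=cams.camera("side")
np.savez("m5.npz",p=p,d=d,q=q,e=e)
cv2.imwrite("pics/t5.png",np.hstack([cv2.resize(p[190:270,255:355],None,fx=4,fy=4,interpolation=2),cv2.resize(q[200:280,290:390],None,fx=4,fy=4,interpolation=2)])[:,:,::-1])
C=cloud("top",d);C0=cloud("top",np.load("top0.npz")["d"])
b=C[228:234,277:284,2];b0=C0[228:234,277:284,2];print("bracket rise",np.median(b)-np.median(b0))
b=C[195:205,250:262,2];b0=C0[195:205,250:262,2];print("bed rise",np.median(b)-np.median(b0))
todo([.61,-.147,.05],100.25)
E
```

```text
time: 12.08
ee_pos: [0.6109, -0.1465, 0.0509]
tcp_rot: [2.013, 2.41, 0.002]
wrist_force: [-2.8, -0.5, 20.2]
width: -0.001
grasp_force: 9.6
time: 12.45
ee_pos: [0.611, -0.1464, 0.0502]
tcp_rot: [2.013, 2.409, 0.001]
wrist_force: [-5.0, 1.1, 28.6]
width: -0.001
grasp_force: 13.7
bracket rise 0.02120721041437157
bed rise 0.017079522613033138
t 12.55 tcp [ 0.611  -0.1464  0.0502] tool x,y,z [-0.1779  0.9841 -0.0012] [0.984  0.1779 0.002 ] [ 0.0022 -0.0008 -1.    ] F [-5.1313  0.2927 28.741 ] w 0.002 g 13.7
shift cm [-0.0426 -0.1044  0.0247]
turn deg -0.0036400359173285324
```

View pics/t5.png

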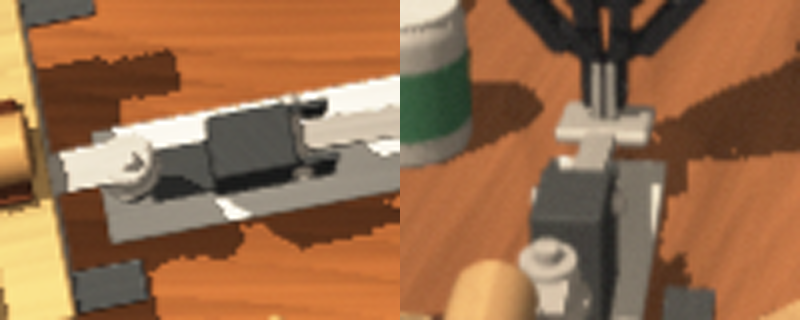

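On the stop: the force rises to 28 N, the bracket is up 21 mm and the grip block hasn't moved in the view. Now I let the handle up.

```bash
python3 -m creep '[[0,[0,0,-0.6],0],[0,[0,0,-0.8],0],[0,[0,0,-0.8],0],[0,[0,0,-0.8],0],[0,[0.1,0,-0.8],0],[0,[0.1,0,-0.9],0],[0,[0.1,0,-1],0],[0,[0.1,0,-1.6],0]]'
python3 -m creep '[[0,[0,0,0],0],[0,[0,0,0],0],[0,[0,0,0],0],[0,[0,0,0],0]]'
python3 - <<'E'
from h import *
p,d=cams.camera("top");q,e=cams.camera("side")
cv2.imwrite("pics/t6.png",np.hstack([cv2.resize(p[190:270,255:355],None,fx=4,fy=4,interpolation=2),cv2.resize(q[200:280,290:390],None,fx=4,fy=4,interpolation=2)])[:,:,::-1])
C=cloud("top",d);C0=cloud("top",np.load("top0.npz")["d"])
b=C[195:205,250:262,2];b0=C0[195:205,250:262,2];print("bed rise",np.median(b)-np.median(b0))
E
```

```text
time: 13.55
ee_pos: [0.6074, -0.1418, 0.1189]
tcp_rot: [-2.011, -2.409, 0.002]
wrist_force: [1.2, -0.5, -0.1]
width: -0.002
grasp_force: 0.0
time: 14.05
ee_pos: [0.6085, -0.1429, 0.1188]
tcp_rot: [-2.014, -2.41, 0.001]
wrist_force: [-0.4, 0.2, -0.0]
width: 0.005
grasp_force: 0.0
bed rise 0.0005847754432455332
```

View pics/t6.png

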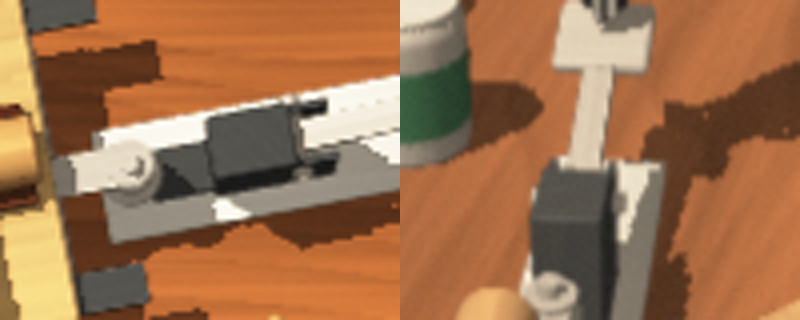

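The picture matches the one before the lift: the toe corners and block haven't moved, the paddle is up and the bed is down. Now the second, final press.

```bash
python3 -m creep '[[0,[0,0,0.5],0],[0,[-0.1,0,0.9],0],[0,[-0.1,0,0.9],0],[0,[-0.1,0,0.9],0],[0,[-0.1,0,0.9],0],[0,[0,0,0.9],0],[0,[0,0,0.9],0],[0,[0,0,0.7],0]]'
python3 -m creep '[[0,[0,0,0.3],0],[0,[0,0,0.2],0],[0,[0,0,0],0],[0,[0,0,0],0],[0,[0,0,0],0]]'
```

```text
time: 15.15
ee_pos: [0.6101, -0.1465, 0.0535]
tcp_rot: [2.014, 2.411, 0.001]
wrist_force: [-1.0, 1.4, 9.6]
width: 0.001
grasp_force: 4.5
time: 15.78
ee_pos: [0.6101, -0.1461, 0.0509]
tcp_rot: [2.013, 2.411, 0.0]
wrist_force: [-3.8, 0.5, 21.7]
width: -0.005
grasp_force: 10.5
```

```bash
python3 -m creep '[[0,[0,0,0],0],[0,[0,0,0],0],[0,[0,0,0],0],[0,[0,0,0],0]]'
python3 - <<'E'
from h import *
from bench import order
p,d=cams.camera("top")
C=cloud("top",d);f=np.load("m5.npz");C5=cloud("top",f["d"]);C0=cloud("top",np.load("top0.npz")["d"])
r=np.median(C[195:205,250:262,2])-np.median(C0[195:205,250:262,2])
df=np.abs(p[190:270,255:355].astype(int)-f["p"][190:270,255:355]).mean()
F=telemetry.get_state()["wrist_force"];print("bed rise",r,"img diff to first lift",df,F)
if r>.014 and F[2]>12: print(order.close_job())
E
```

```text
time: 16.27
ee_pos: [0.6101, -0.1461, 0.0508]
tcp_rot: [2.013, 2.411, 0.0]
wrist_force: [-4.0, 0.7, 22.2]
width: 0.0
grasp_force: 10.5
bed rise 0.01666453126685763 img diff to first lift 0.8584166666666667 [-5.272   1.3209 21.9477]
the job is handed in; nothing more can be done
None
```

I handed the job in at about 16 s: the jack is under the lift pad, the trial lift was made and let back up, and the fingers are holding the handle down (about 22 N) with the bed raised; no verdict came back.

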